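# Turn the kitchen radio up by one click

### The job

Turn the green kitchen radio up by one click: with a fingertip laid on the knurled wheel in its top, roll the wheel towards the back of the radio until it clicks from the small dot into the middle dot, never running on to the large dot, then let go. Do not lift, tip or shove the radio, and leave the spice jar, lemon, tomato and jam jar where they stand.

Things in the scene. Friction and masses are not known exactly. Their poses are not given: they have to be found in the camera images.
- radio: Green kitchen radio, loose, 1.6 kg, 110 mm deep (x) x 200 wide (y) x 85 high. Origin: centre of its underside. +x runs from its front (white, slatted) to its back, +y to its left end (seen from the front), z up. A 6 mm aerial lies along the top 46 mm behind the centre, top 92 mm up. Keep the arm off the tall rigid fridge at the right of the worktop (world y below -0.45, x above 0.44).
- wheel_crown (a point): Top of the knurled black wheel, mid-width: radio x 0, y -45 mm, 96 mm above the worktop, 11 above the radio's top. Wheel radius 30 mm, 40 wide, axle along the radio's y; about 41 mm of arc stands out. It sits on a soft spring: sinks up to 5 mm at 1.5 N per mm, then a hard stop. The point sinks with it, does not turn. Grippy rubber. Axes as the radio's.
- middle_dot (a point): Medium white dot on top of the black cheek left of the wheel, 93 mm above the worktop, radio x 0, y -17 mm. Small (quiet) dot 14 mm in front of it, large (loud) dot 14 mm behind it. A like cheek stands right of the wheel; 44 mm clear between them, and the wheel's top is 3 mm above them.
- volume (a joint): Wheel angle (rad): 0 = white pointer line at the small front dot (start), 0.5 middle, 1.0 large rear dot; grows as the wheel's top rolls to the radio's back (+x). 0.5 rad = 15 mm at the rim. Spring detents at 0, 0.5, 1.0; let go, it snaps to the detent on its side of the crests at 0.25 and 0.75. Leaving one takes 0.04 N m (1.4 N at the rim). Stops at -0.04, 1.04.
- spice: Loose spice jar with a green cap, 46 mm across, 106 mm tall, standing to the right of the radio; origin at the centre of its underside. A bystander.
- lemon: Loose lemon, 72 x 55 x 56 mm, lying to the left of the radio; origin at its underside. A bystander.
- tomato: Loose red tomato, 62 mm across, on the worktop behind and to the left of the radio, the nearest one to it; origin at its underside. A bystander.
- jam: Loose jar with a dark red lid, 77 mm across, 92 mm tall, on the worktop behind and to the right of the radio; origin at the centre of its underside. A bystander.

How it is judged:
By the outcome, as a careful person would: the job done as asked, in the order asked, and still so for the second after the job is handed in, with the robot touching nothing.
It also fails if it takes over 35 s, if anything falls off the work surface, if the arm or the gripper's body presses on something with over 40 N, if the wrist force passes 120 N, or if a joint passes its speed limit or range.

### The arm

A 7-joint arm with a two-finger parallel gripper is mounted at the origin on a cart in front of the work surface, level with it; the furniture and walls round the work are solid. World frame = base frame: x ahead of the robot, y to its left, z up, the work surface at z = 0. Lengths are in m, angles in rad, forces in N, time in s.
With the tool pointing down it reaches from about 0.4 to 0.9 m from the base axis. Payload 5.5 kg.
Tool frame: the origin (TCP) lies between the finger pads; the fingertips stand 14 mm ahead of it and the grasp point (between the pads) lies 5 mm behind it; z points along the fingers, y is the line along which they close (so a half turn about z gives the same grasp; the last joint's range is limited). The gripper opens to 85 mm and grips with 20 to 120 N. Pads are 22 mm wide; open, the fingers measure 114 mm over their backs; the gripper's body (76 mm by 85 mm) begins 54 mm behind the grasp point. The pads swing forward as they close: fully open they stand 13 mm farther back than shut.
Start: joints at [1.601, 0.501, -0.427, 1.55, 0.221, 1.138, -0.21], TCP at [0.15, -0.632, 0.245] pointing down, gripper open.
Joint ranges: [-2.88, 2.88], [-0.31, 2.03], [-1.54, 1.56], [0.2, 2.42], [-1.41, 4.55], [0.19, 2.02], [-2.57, 2.57]. Speed limits (rad/s): [2.57, 2.57, 3.14, 3.14, 3.14, 3.14, 3.14].

### API

Orientations are given as a unit quaternion [x, y, z, w].
In Python, from station import robot gives the robot as it stands.
- The arm moves only by the tool servo_tool, never from a script. Its argument "commands" is a list of rows, each a list of 3 entries, a list of its own where there are three numbers: the shift along the tool's x, y, z in m, then the turn, a rotation vector about the tool's x, y, z in rad, then the gripper's target within -1 to 1 (fully open at 1, half-way at 0, shut at -1). In form: [[[x, y, z], [ax, ay, az], gripper], ...]. A call has 1 to 20 rows; each row is the pose to reach, as a shift and turn from the pose commanded when the call began, along the tool's axes at that moment; what a row does not reach only later rows make up. A row lasts 1/10 s, in which the tool goes at most 50 mm and 8.59 degrees, less where a joint would pass 70% of its speed; a pose out of reach is approached as far as the arm can. A call with a gripper value outside its range is refused whole. The fingers move at their own pace and stop on an object; "force" is the grip in N (left out, the last holds). Time passes only in rows, so rows that repeat a pose let the fingers close. It gives the time, the measured TCP pose, the force, the opening and the grip force at its end, in the units of the state.
- robot.get_state(): the state, without advancing time (a new reading comes with each control period).
- robot.grab_frame(name): name is "scene" or "top" or "wrist"; returns (picture, depth): 384x512x3 uint8, red, green, blue; 384x512 float32, m along the optical axis (not along the pixel's ray), 0 where there is no reading.
- robot.camera_info(name): a dict with "fx", "fy", "cx", "cy" (pixels), "eye" and "rotation" of the camera in the world. Camera axes: x right, y down, z forward; pixel columns grow to the right and rows downward; lengths in m; the calibration is good to about 2 mm. A picture is of the moment at which its call begins: read the wrist's pose just before it. camera_info takes no time and is no camera call; for the wrist camera it gives the pose at the moment of the call.
- robot.finish_job(): hands the job in; it is judged then, once.
The state is a dict: "clock": time; "joint_pos": joint angles; "joint_velocities": joint speeds; "joint_efforts": joint torques, N m; "eef_pos": TCP position; "orientation": TCP orientation; "force": force on the tool from outside, world axes, zero at the start; "moment": the same for the moment, N m; "gripper_width": finger opening in m; "grip_force": force on a finger pad.
Only numpy, scipy, OpenCV 4.12 (cv2) and the standard library are available. Lean on these libraries where they do the work, as an engineer would, in place of code of your own. Each camera call takes 0.05 s, during which the arm holds its last target. There are 200 camera calls.

## Working session

There is one attempt and no reset: what is moved stays moved. The work goes in short steps, Python scripts to look and compute and a tool call to move; the robot and the scene stay as the last step left them, time stands still between calls to the robot, and variables do not carry over. Pictures are saved under pics/ and viewed, at most 10 in all, crops included, and the job is handed in when it is done.

Besides the shell and the picture viewer there is one more tool, called after "Request:" by a JSON object that holds its "fn" and its "kwargs", one argument or row to a line. servo_tool: Moves the arm, as the interface text tells. Its arguments: {"type":"object","properties":{"commands":{"type":"array","items":{"type":"array"}},"force":{"type":"number"}},"required":["commands"]}

```bash
ls; mkdir -p pics; cat > h.py <<'E'
from station import robot
import numpy as np, cv2
def grab(n,f):
    i=robot.camera_info(n); p,d=robot.grab_frame(n); cv2.imwrite(f'pics/{f}.png',p[:,:,::-1]); np.savez(f'pics/{f}.npz',p=p,d=d,**{k:np.array(i[k]) for k in('fx','fy','cx','cy','eye','rotation')}); return p,d,i
def pts(p,d,i):
    v,u=np.mgrid[:d.shape[0],:d.shape[1]]
    c=np.stack([(u-i['cx'])/i['fx']*d,(v-i['cy'])/i['fy']*d,d],-1)
    return c@np.array(i['rotation']).T+np.array(i['eye'])
E
python3 - <<'E'
from h import *
a=grab('top','top0');b=grab('scene','sc0')
print({k:v for k,v in robot.get_state().items()}); print(a[2]); print(b[2])
cv2.imwrite('pics/both.png',cv2.resize(np.vstack([a[0],b[0]])[:,:,::-1],(400,600)))
E
```

```text
pics
{'clock': 0.1, 'joint_pos': array([ 1.60121433,  0.501744  , -0.42679064,  1.55132182,  0.22077293,
        1.13828399, -0.21032187]), 'joint_velocities': array([ 0.00058581, -0.00158045, -0.00180035, -0.0013995 ,  0.00029429,
        0.00026653,  0.00047147]), 'joint_efforts': array([-1.06376506e-02, -5.70814490e+01, -5.83858386e+00, -2.81751269e+01,
        1.03635518e-02,  5.63212903e-03,  3.63491347e-05]), 'eef_pos': array([ 0.14977051, -0.63191088,  0.2443777 ]), 'orientation': array([ 9.93234102e-01,  1.16126154e-01, -5.93041844e-05, -8.54727513e-04]), 'force': array([-0.06168675, -0.96184714, -0.10748738]), 'moment': array([ 0.01744684, -0.03685824, -0.03075965]), 'grip_force': 0.0, 'gripper_width': 0.08565577432724623}
{'fx': 370.4901050741726, 'fy': 370.4901050741726, 'cx': 259.8584621723023, 'cy': 189.82207922871558, 'eye': array([0.44014822, 0.11928728, 1.11854104]), 'rotation': array([ 0.71506463, -0.69555482,  0.04648724, -0.05220161])}
{'fx': 403.7889377674171, 'fy': 403.7889377674171, 'cx': 251.53425617927536, 'cy': 187.35204293618244, 'eye': array([0.09814434, 0.77847898, 0.67522463]), 'rotation': array([-0.27989202,  0.84098024, -0.43742957,  0.15188176])}
```

View pics/top0.png

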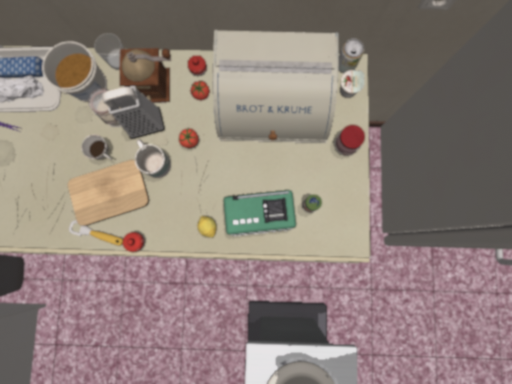

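View pics/sc0.png

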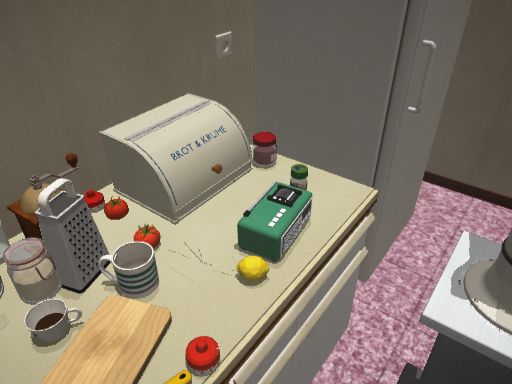

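```bash
python3 - <<'E'
s=open('h.py').read()
s=s.replace("np.array(i['rotation']).T","R.from_quat(np.array(i['rotation'])).as_matrix().T").replace("import numpy","from scipy.spatial.transform import Rotation as R\nimport numpy")
open('h.py','w').write(s)
E
cat > m.py <<'E'
from h import *
def load(f):
    z=np.load(f'pics/{f}.npz'); return z['p'],z['d'],z
for f in('top0','sc0'):
    p,d,i=load(f); P=pts(p,d,i); h=cv2.cvtColor(p,cv2.COLOR_RGB2HSV)
    g=((h[...,0]>65)&(h[...,0]<90)&(h[...,1]>110)&(h[...,2]>40)&(d>0)).astype(np.uint8)
    n,l,s,c=cv2.connectedComponentsWithStats(g); k=1+np.argmax(s[1:,4]); print(f,s[k],c[k])
    Q=P[l==k]; print('z',np.percentile(Q[:,2],[5,50,95]))
    T=Q[abs(Q[:,2]-.085)<.008][:,:2]; r=cv2.minAreaRect((T*1000).astype(np.float32)); print(len(T),r)
    # dark wheel block points within radio rect
    m=(h[...,2]<60)&(P[...,2]>.085)&(P[...,2]<.11)&(np.hypot(P[...,0]-r[0][0]/1e3,P[...,1]-r[0][1]/1e3)<.1)
    print('dark',m.sum(),np.median(P[m],axis=0),cv2.minAreaRect((P[m][:,:2]*1000).astype(np.float32)))
E
python3 m.py
```

```text
Traceback (most recent call last):
  File "m.py", line 7, in <module>
    n,l,s,c=cv2.connectedComponentsWithStats(g); k=1+np.argmax(s[1:,4]); print(f,s[k],c[k])
                                                     ~~~~~~~~~^^^^^^^^^
ValueError: attempt to get argmax of an empty sequence
```

```bash
python3 - <<'E'
from h import *
for f,v,u in(('top0',205,240),('top0',230,240),('sc0',205,265)):
    z=np.load(f'pics/{f}.npz');print(cv2.cvtColor(z['p'],cv2.COLOR_RGB2HSV)[v,u],z['d'][v,u],pts(z['p'],z['d'],z)[v,u],(z['d']>0).mean())
E
```

```text
[ 75  90 145] 1.0416584 [0.54123388 0.18434948 0.08145896] 0.9962921142578125
[ 74  90 141] 1.0285774 [0.47126033 0.18166145 0.08481245] 0.9962921142578125
[ 74 128 146] 0.96930283 [0.54302762 0.14773764 0.08647016] 0.99609375
```

```bash
sed -i 's/>110/>70/;s/<60)/<75)/' m.py; python3 m.py
```

```text
top0 [ 225  192   70   41 1553] [255.58596265 213.38956858]
z [0.08074045 0.08385748 0.0875762 ]
1550 ((522.143310546875, 129.61419677734375), (100.11331176757812, 191.3463897705078), 6.011775493621826)
dark 204 [0.53793022 0.08362512 0.09187373] ((530.507568359375, 129.64059448242188), (151.0891876220703, 64.15234375), 88.20442199707031)
sc0 [ 238  182   74   78 2335] [269.86167024 221.88479657]
z [0.02887038 0.08341583 0.0860604 ]
1669 ((517.7799682617188, 133.0812225341797), (106.26400756835938, 199.7324981689453), 7.20803689956665)
dark 344 [0.52284143 0.10076468 0.09118315] ((527.9357299804688, 131.21749877929688), (77.36070251464844, 151.64349365234375), 3.4483590126037598)
```

Request:
{"fn": "servo_tool", "kwargs": {
  "commands": [
    [[0.04,-0.03,0],[0,0,0],-1],
    [[0.08,-0.06,0],[0,0,0],-1],
    [[0.12,-0.09,0],[0,0,0],-1],
    [[0.16,-0.12,0],[0,0,0],-1],
    [[0.2,-0.15,0],[0,0,0],-1],
    [[0.24,-0.18,0],[0,0,0.03],-1],
    [[0.28,-0.21,0],[0,0,0.06],-1],
    [[0.31,-0.24,0],[0,0,0.09],-1],
    [[0.34,-0.27,0],[0,0,0.118],-1],
    [[0.37,-0.31,0],[0,0,0.118],-1],
    [[0.39,-0.35,0],[0,0,0.118],-1],
    [[0.41,-0.39,0],[0,0,0.118],-1],
    [[0.43,-0.43,0],[0,0,0.118],-1],
    [[0.45,-0.47,0],[0,0,0.118],-1],
    [[0.47,-0.51,0],[0,0,0.118],-1],
    [[0.49,-0.55,0],[0,0,0.118],-1],
    [[0.51,-0.585,0],[0,0,0.118],-1],
    [[0.52,-0.613,0],[0,0,0.118],-1],
    [[0.52,-0.613,0],[0,0,0.118],-1],
    [[0.52,-0.613,0],[0,0,0.118],-1]
  ],
  "force": 40
}}

```text
clock: 2.1
eef_pos: [0.5141, 0.0846, 0.2449]
orientation: [0.998, 0.058, -0.0, 0.0]
force: [-0.4, -1.1, 1.1]
gripper_width: -0.0001
grip_force: 0.0
```

```bash
python3 - <<'E'
from h import *
s=robot.get_state(); print(s); print(grab('wrist','w1')[2])
E
```

```text
{'clock': 2.1, 'joint_pos': array([ 0.44736342,  0.33345212, -0.79597185,  1.86347768,  0.27157459,
        1.05744164, -1.91025403]), 'joint_velocities': array([ 0.03345547, -0.00680533,  0.02927049,  0.00637319,  0.00491725,
        0.00218223,  0.00250967]), 'joint_efforts': array([ -1.53334513, -39.09587502,  -8.0219239 , -26.90105438,
        -0.16829203,  -0.09716366,  -0.06972984]), 'eef_pos': array([0.5140867 , 0.08459623, 0.24492732]), 'orientation': array([ 9.98290585e-01,  5.84438719e-02, -4.71436394e-04,  1.81688087e-05]), 'force': array([-0.41714022, -1.1009387 ,  1.05313728]), 'moment': array([-0.02654942,  0.01458917,  0.00041917]), 'grip_force': 0.0, 'gripper_width': -6.732913662864138e-05}
{'fx': 317.4961865739013, 'fy': 317.4961865739013, 'cx': 260.29929316475835, 'cy': 189.50433848917794, 'eye': array([0.58347162, 0.0924757 , 0.37175326]), 'rotation': array([ 0.74019913, -0.65800041, -0.09177449,  0.10352854])}
```

View pics/w1.png

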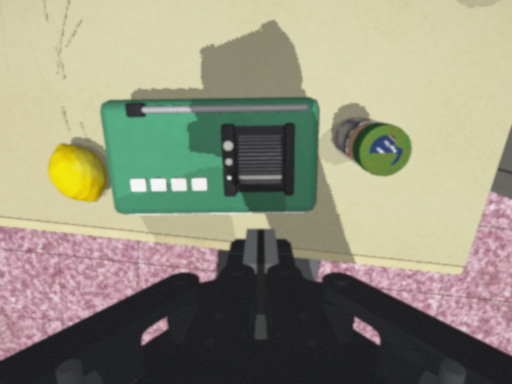

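```bash
cat > w.py <<'E'
import sys
from h import *
f=sys.argv[1]; z=np.load(f'pics/{f}.npz'); p,d=z['p'],z['d']
Rm=R.from_quat(z['rotation']).as_matrix()
def ray(u,v,h):
    r=Rm@[(u-z['cx'])/z['fx'],(v-z['cy'])/z['fy'],1]; return z['eye']+r*(h-z['eye'][2])/r[2]
m=(p.min(2)>110).astype(np.uint8); hsv=cv2.cvtColor(p,cv2.COLOR_RGB2HSV); m&=(hsv[...,1]<60).astype(np.uint8)
P=pts(p,d,z); m&=((P[...,2]>.075)&(P[...,2]<.11)).astype(np.uint8)
n,l,s,c=cv2.connectedComponentsWithStats(m)
for k in range(1,n):
    if s[k,4]>3: print(s[k],c[k].round(1),ray(*c[k],.093).round(4))
g=((hsv[...,0]>65)&(hsv[...,0]<90)&(hsv[...,1]>90)&(abs(P[...,2]-.085)<.005))
r=cv2.minAreaRect((P[g][:,:2]*1000).astype(np.float32)); print('green',r)
E
python3 w.py w1
```

```text
[316 100   4   8   8] [317.2 103.5] [0.5855 0.044  0.093 ]
[101 103   3   6   6] [101.5 105.5] [0.5624 0.2256 0.093 ]
[141 105 167   9 857] [216.3 108.3] [0.5715 0.1286 0.093 ]
[101 116   1   4   4] [101.  117.5] [0.5524 0.2262 0.093 ]
[102 123   1   4   4] [102.  124.5] [0.5465 0.2255 0.093 ]
[318 127   1   5   5] [318. 129.] [0.5646 0.0398 0.093 ]
[103 129   1   5   5] [103. 131.] [0.541  0.2247 0.093 ]
[318 133   1   6   6] [318.  135.5] [0.559  0.0389 0.093 ]
[104 136   1   4   4] [104.  137.5] [0.5355 0.2239 0.093 ]
[223 141  10  10  82] [227.6 145.3] [0.5413 0.1163 0.093 ]
[384 141  13  13  57] [390.5 146.6] [ 0.557  -0.0261  0.093 ]
[105 143   1   4   4] [105.  144.5] [0.5294 0.2232 0.093 ]
[377 147   8   7  32] [380.2 150.6] [ 0.5524 -0.0178  0.093 ]
[225 158   7   7  40] [228.3 161.3] [0.5272 0.1144 0.093 ]
[227 175   5   5  19] [228.7 177.4] [0.5126 0.1127 0.093 ]
[240 175  41   4 145] [261.4 176.7] [0.5167 0.0834 0.093 ]
[171 177  17  15 228] [178.8 184.2] [0.5009 0.1572 0.093 ]
[191 177  17  14 230] [199.  183.6] [0.5037 0.139  0.093 ]
[130 178  17  14 225] [138.1 184.5] [0.4963 0.1939 0.093 ]
[150 178  18  14 229] [158.3 184.4] [0.4985 0.1756 0.093 ]
[112 190   1   4   4] [112.  191.5] [0.4868 0.2175 0.093 ]
[113 197   1   4   4] [113.  198.5] [0.4802 0.2167 0.093 ]
[114 203   1   4   4] [114.  204.5] [0.4744 0.2158 0.093 ]
[116 210  41   4  41] [136.  212.8] [0.4686 0.1955 0.093 ]
[158 213  19   1  19] [167. 213.] [0.4718 0.1668 0.093 ]
[191 212  62   1  62] [221.5 212. ] [0.4787 0.1164 0.093 ]
green ((525.511474609375, 131.04010009765625), (103.77595520019531, 193.779052734375), 7.581262111663818)
```

Request:
{"fn": "servo_tool", "kwargs": {
  "commands": [
    [[0.004,0,0.02],[0,0,0],-1],
    [[0.009,0,0.05],[0,0,-0.01],-1],
    [[0.009,0,0.08],[0,0,-0.01],-1],
    [[0.009,0,0.1],[0,0,-0.01],-1],
    [[0.009,0,0.115],[0,0,-0.01],-1],
    [[0.009,0,0.115],[0,0,-0.01],-1],
    [[0.009,0,0.115],[0,0,-0.01],-1],
    [[0.009,0,0.115],[0,0,-0.01],-1]
  ]
}}

```text
clock: 2.95
eef_pos: [0.5244, 0.0849, 0.1315]
orientation: [0.998, 0.062, 0.001, 0.0]
force: [0.2, 0.6, 0.2]
gripper_width: 0.0002
grip_force: 0.0
```

```bash
python3 - <<'E'
from h import *
s=robot.get_state(); print(s['eef_pos'],s['orientation'],s['force'],s['joint_velocities'].round(3)); grab('wrist','w2')
p=cv2.imread('pics/w2.png');cv2.imwrite('pics/w2c.png',cv2.resize(p[100:340,140:400],None,fx=2.4,fy=2.4,interpolation=2))
E
python3 w.py w2 | grep -v '^\[.* 1 '
```

```text
[0.52443641 0.08494511 0.1315015 ] [9.98067365e-01 6.21322586e-02 1.05660128e-03 2.71040407e-05] [0.22159348 0.64589287 0.19581952] [-0.001 -0.005 -0.002 -0.002  0.    -0.003 -0.003]
[  4 120  12   9  14] [  8.7 123.3] [0.566  0.2194 0.093 ]
[347 120   6  17  18] [350.3 128. ] [0.5855 0.0456 0.093 ]
[  64  129  274   12 2717] [197.3 134.1] [0.5726 0.1233 0.093 ]
[431 154  26   4  51] [442.1 156. ] [ 0.5772 -0.0053  0.093 ]
[199 186  16  15 187] [206.3 192.8] [0.5416 0.1162 0.093 ]
[476 187   5   5   5] [478. 189.] [ 0.5621 -0.0296  0.093 ]
[464 190  20  21 141] [473.8 200. ] [ 0.5557 -0.0293  0.093 ]
[451 201  14  10  74] [456.3 206.2] [ 0.5511 -0.0208  0.093 ]
[401 205  11  16  43] [404.4 212.1] [0.5442 0.0067 0.093 ]
[266 206  24   2  25] [277.7 207. ] [0.5384 0.0766 0.093 ]
[203 213  11  10  84] [207.7 217.6] [0.5274 0.1143 0.093 ]
[417 225   5   5   5] [419. 227.] [ 0.5365 -0.0036  0.093 ]
[ 54 239  29  21 531] [ 68.2 249. ] [0.4984 0.1919 0.093 ]
[ 86 239  28  21 530] [ 99.6 248.9] [0.5007 0.1741 0.093 ]
[118 239  27  21 515] [131.3 248.8] [0.503  0.1562 0.093 ]
[150 238  27  21 501] [163.  248.4] [0.5055 0.1382 0.093 ]
[205 238   9   8  52] [209.1 241.2] [0.5132 0.1124 0.093 ]
[225 239   9   5  34] [228.4 240.7] [0.5149 0.1016 0.093 ]
[288 239   4   3  10] [289.5 240. ] [0.5197 0.0672 0.093 ]
[ 38 284  18   6  18] [ 46.5 287.7] [0.4713 0.2057 0.093 ]
green ((528.564208984375, 105.8577880859375), (104.30718994140625, 245.3373565673828), 7.435615539550781)
```

View pics/w2c.png

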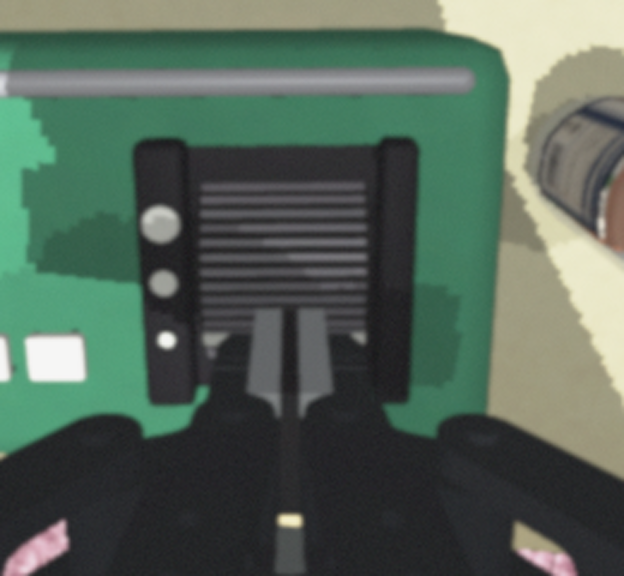

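Request:
{"fn": "servo_tool", "kwargs": {
  "commands": [
    [[0,0,0.01],[0,0,0],-1],
    [[0,0,0.018],[0,0,0],-1],
    [[0,0,0.02],[0,0,0],-1],
    [[0,0,0.022],[0,0,0],-1],
    [[0,0,0.022],[0,0,0],-1],
    [[0,0,0.022],[0,0,0],-1]
  ]
}}

```text
clock: 3.6
eef_pos: [0.5232, 0.085, 0.1083]
orientation: [0.998, 0.062, -0.0, 0.0]
force: [-1.3, -0.9, 0.7]
gripper_width: 0.0
grip_force: 0.7
```

Request:
{"fn": "servo_tool", "kwargs": {
  "commands": [
    [[0,0,0.0015],[0,0,0],-1],
    [[0,0,0.0015],[0,0,0],-1],
    [[0,0,0.0015],[0,0,0],-1]
  ]
}}

```text
clock: 3.9
eef_pos: [0.5236, 0.0851, 0.107]
orientation: [0.998, 0.062, 0.0, 0.0]
force: [-2.3, -0.5, 3.8]
gripper_width: 0.0
grip_force: 1.6
```

```bash
python3 - <<'E'
from h import *
F=[]
for k in range(4):
    grab('wrist','w3'); s=robot.get_state(); F.append(s['force'])
print(s['eef_pos'],np.mean(F,0),np.std(F,0))
p=cv2.imread('pics/w3.png');cv2.imwrite('pics/w3c.png',cv2.resize(p[140:340,160:380],None,fx=2.4,fy=2.4,interpolation=2))
E
```

```text
[0.52349143 0.08506873 0.10692424] [-2.12867842 -0.45936151  3.26282215] [0.41526717 0.33013686 0.32296788]
```

View pics/w3c.png

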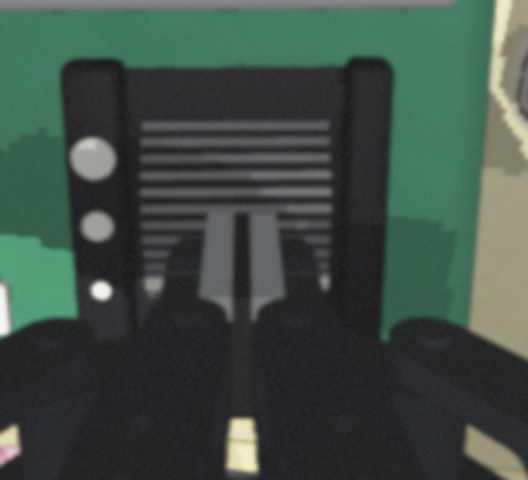

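Request:
{"fn": "servo_tool", "kwargs": {
  "commands": [
    [[0,0,0.001],[0,0,0],-1],
    [[0.002,0,0.001],[0,0,0],-1],
    [[0.004,0,0.001],[0,0,0],-1],
    [[0.006,0,0.001],[0,0,0],-1],
    [[0.008,0,0.001],[0,0,0],-1],
    [[0.008,0,0.001],[0,0,0],-1],
    [[0.008,0,0.001],[0,0,0],-1]
  ]
}}

```text
clock: 4.8
eef_pos: [0.5327, 0.0863, 0.1063]
orientation: [0.998, 0.062, 0.001, -0.0]
force: [1.7, -0.8, 4.5]
gripper_width: -0.0
grip_force: 2.2
```

```bash
python3 - <<'E'
from h import *
F=[]
for k in range(4):
    grab('wrist','w4'); s=robot.get_state(); F.append(s['force'])
print(s['eef_pos'],np.mean(F,0))
p=cv2.imread('pics/w4.png');cv2.imwrite('pics/w4c.png',cv2.resize(p[140:340,160:380],None,fx=2.4,fy=2.4,interpolation=2))
E
python3 w.py w4 | awk 'NF>6' | sed -n '1,40p' | grep -E '0\.5[0-9]+ +0\.(0[6-9]|1[0-2])'
```

```text
[0.53225698 0.08618057 0.1061823 ] [1.60625651 0.00674718 4.47135644]
[  35  151  315   15 3585] [187.8 157.5] [0.5729 0.1236 0.093 ]
[191 216  17  17 219] [199.1 224.3] [0.5416 0.1162 0.093 ]
[195 247  12  12 112] [200.6 252. ] [0.5273 0.1144 0.093 ]
[220 258   7   7  43] [222.7 261. ] [0.5238 0.1033 0.093 ]
[295 258   2   5  10] [295.5 260. ] [0.5288 0.068  0.093 ]
[199 274   9   8  51] [202.8 277.4] [0.5135 0.1123 0.093 ]
```

View pics/w4c.png

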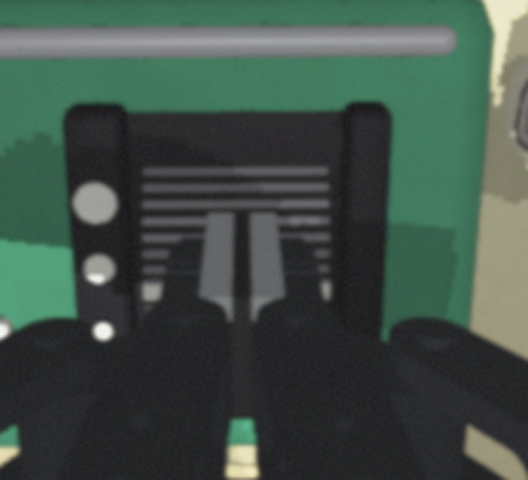

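Request:
{"fn": "servo_tool", "kwargs": {
  "commands": [
    [[0.002,0,0],[0,0,0],-1],
    [[0.004,0,0],[0,0,0],-1],
    [[0.005,0,0],[0,0,0],-1],
    [[0.005,0,0],[0,0,0],-1],
    [[0.005,0,0],[0,0,0],-1]
  ]
}}

```text
clock: 5.5
eef_pos: [0.5363, 0.0867, 0.1058]
orientation: [0.998, 0.062, -0.0, -0.0]
force: [0.8, 0.2, 4.7]
gripper_width: 0.0
grip_force: 2.5
```

```bash
python3 - <<'E'
from h import *
F=[]
for k in range(3):
    grab('wrist','w5'); s=robot.get_state(); F.append(s['force'])
print(s['eef_pos'],np.mean(F,0))
E
python3 w.py w5 | grep -E '0\.5[0-9]+ +0\.(0[6-9]|1[0-2])'
```

```text
[0.53627488 0.08669924 0.10577395] [0.11877165 0.12638195 5.09095796]
[  36  160  314   14 3536] [188.8 165.8] [0.5731 0.1232 0.093 ]
[191 224  18  17 225] [199.5 232. ] [0.5417 0.1162 0.093 ]
[195 254  13  12 130] [201.1 259.7] [0.5272 0.1143 0.093 ]
[220 258   7   8  46] [222.8 261.6] [0.5275 0.1037 0.093 ]
[295 258   2   6  11] [295.5 260.7] [0.5324 0.0685 0.093 ]
```

Request:
{"fn": "servo_tool", "kwargs": {
  "commands": [
    [[0,0,-0.003],[0,0,0],-1],
    [[0,0,-0.01],[0,0,0],-1],
    [[0,0,-0.03],[0,0,0],-1],
    [[0,0,-0.06],[0,0,0],-1],
    [[0,0,-0.09],[0,0,0],-1],
    [[-0.02,0,-0.12],[0,0,0],-1],
    [[-0.03,0,-0.13],[0,0,0],-1],
    [[-0.03,0,-0.13],[0,0,0],-1],
    [[-0.03,0,-0.13],[0,0,0],-1]
  ]
}}

```text
clock: 6.55
eef_pos: [0.5063, 0.0824, 0.2355]
orientation: [0.998, 0.062, -0.0, 0.0]
force: [-0.3, -0.4, -0.2]
gripper_width: 0.0001
grip_force: 0.0
```

```bash
python3 - <<'E'
from h import *
grab('wrist','w6')
E
python3 w.py w6 | grep -E '0\.5[0-9]+ +0\.(0[6-9]|1[0-2])'
```

```text
[135  96 174   8 943] [215.5  98.5] [0.5716 0.1268 0.093 ]
[220 132  11  11  90] [224.9 137.2] [0.5413 0.1162 0.093 ]
[222 151   8   7  45] [225.6 154.1] [0.5272 0.1143 0.093 ]
[236 154  46   6 253] [258.6 156.6] [0.5285 0.086  0.093 ]
[224 169   5   4  18] [225.8 170.5] [0.5129 0.1128 0.093 ]
```

View pics/w6.png

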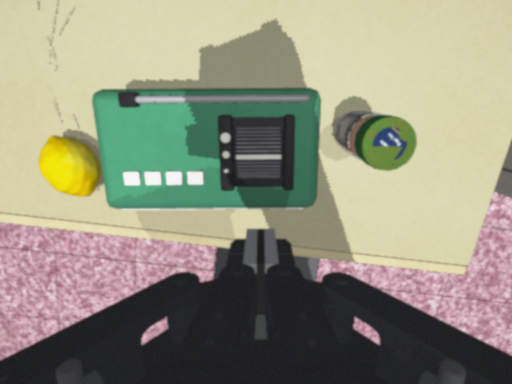

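The pointer line at (259,157) now sits level with the middle dot at (226,154). The dots are where they were before, so the radio hasn't moved, and the arm is clear.

```bash
python3 -c "
from station import robot
print(robot.finish_job())"
```

```text
the job is handed in; nothing more can be done
None
```

The radio is up one click: the wheel went from the small dot to the middle dot and stayed there after I let go, the radio did not move, nothing else was touched, and the job is handed in.

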